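# Fit the keyed vial carrier into the evaporator and hold it down

### The arm

A 6-joint arm with a two-finger parallel gripper is mounted at the origin on the work surface. World frame = base frame: x ahead of the robot, y to its left, z up, the work surface at z = 0. Lengths are in mm, angles in rad, forces in N, time in s.
With the tool pointing down it reaches from about 275 to 850 mm from the base axis. Payload 5.2 kg.
Tool frame: the origin (TCP) lies between the finger pads; the fingertips stand 11 mm ahead of it and the grasp point (between the pads) lies 8 mm behind it (r.tip_extent is the distance from the TCP to the fingertips, in mm); z points along the fingers, y is the direction in which the jaws open and shut (so a half turn about z gives the same grasp; the last joint's range is limited). The gripper opens to 85 mm and grips with 20 to 120 N. Pads are 22 mm wide; open, the fingers measure 114 mm over their backs; the gripper's body (76 mm by 85 mm) begins 54 mm behind the grasp point. The pads swing forward as they close: fully open they stand 13 mm farther back than shut.
Start: joints at [1.069, 0.259, 1.535, -0, 1.348, -0.203], TCP at [161.883, 525.641, 242.31] pointing down, gripper open.
Joint ranges: [-3.14, 3.14], [-0.91, 2.08], [0.19, 2.58], [-1.22, 4.36], [0.22, 2.71], [-3.12, 3.12]. Speed limits (rad/s): [2.57, 2.57, 3.14, 3.14, 3.14, 3.14].

### API

Orientations are given as a unit quaternion [x, y, z, w].
In Python, from plant import r, hand, optics gives the robot as it stands. Calls block until the motion is done:
- r.reach(position, orientation): joint-space move of the TCP to a pose.
- r.movel(position, feed=150, attitude=None, contact_N=None): straight line of the TCP; attitude=None keeps the orientation; feed is the mean speed in mm/s. With contact_N (N) it stops when the force on the tool has changed by that much, and returns True; else False.
- r.move_joints(angles): joint-space move.
- hand.grip(opening): opening from 0.0 (shut) to 1.0 (fully open); the grip force is fixed at half the most; returns when the fingers have stopped.
- r.dwell(seconds).
- r.solve_ik(position, orientation): joint angles nearest the present ones, or None.
- optics.snapshot(name): name is "side" or "top" or "wrist"; returns a dict with "image" (384x512x3 uint8, blue, green, red), "vertical_fov" (degrees; the focal length in pixels is half the picture's height over the tangent of half this angle, whatever the lens; pixels are square), "cx", "cy" (the principal point, pixels), "world_to_cam" (4x4, takes a point from world to camera coordinates). Camera axes: x right, y up, looking along -z (the intrinsics and any distortion apply to the point x, -y, -z); pixel columns grow to the right and rows downward; lengths in mm; the calibration is good to about 2 mm. A picture is of the moment at which its call begins. There is no depth.
A pose or a line that the arm cannot do raises r.PlanningError and nothing moves.
- r.sign_off(): hands the job in, once; it reports no verdict.
Readings, each from a call of its own:
- r.current_clock(): time.
- r.current_q(): joint angles.
- r.current_qd(): joint speeds.
- r.current_joint_efforts(): joint torques, N m.
- r.current_ee_pos(): TCP position.
- r.current_orientation(): TCP orientation.
- r.current_force(): force on the tool from outside, world axes, zero at the start.
- r.current_torque(): the same for the moment, N m.
- r.current_finger_gap(): opening from 0.0 (shut) to 1.0 (fully open).
Only numpy, scipy, OpenCV 4.12 (cv2) and the standard library are available. Lean on these libraries where they do the work, as an engineer would, in place of code of your own. Each camera call takes 0.05 s, during which the arm holds its last target. There are 200 camera calls.

### The job

The vial carrier has to go onto the evaporator: undo the clamp by turning the black wing knob anticlockwise as far as it goes, then lift the carrier off its blue stand by its black flat grip, keeping it upright, lower its keyed shaft into the socket, turn it until the key slips into the keyway, and keep pushing against the lift spring until the carrier's lower plate sits flush on the dark plate. Finish while still holding it pressed fully home, with the clamp left undone, because I will tighten the clamp while you hold. Do not knock over or shift the other vials and the bottle.

Things in the scene. Friction and masses are not known exactly. Their poses are not given: they have to be found in the camera images.
- bore_mouth (a point): Centre of the socket's mouth, level with the top of the round dark plate (124 mm across, 85 mm above the bench) of the fixed white evaporator base. z is up. The bore is 24 mm across. Its keyway, 8 mm wide, reaching 16.5 mm from the axis and open at the top, is on the +x side, continued by a red line across the plate. The clamp knob stands 97 mm out on the -x side.
- base: The white evaporator base, fixed to the bench; origin on the bench 85 mm under the bore's mouth, same axes. It reaches 130 mm to -x, 90 mm to +x and 85 mm to either side; its white top is 78 mm above the bench.
- lift_plunger (a joint): Depth (m) by which the spring-loaded lift plunger in the bore is pressed down: 0 at rest, 0.02 when the carrier is home. At rest its top is 30 mm below the bore's mouth. It pushes up with 5 N at first touch and 11 N when home, so an unheld carrier rises again by about 20 mm.
- clamp_knob (a joint): Clamp knob angle in rad: 0 fully tight, 1.45 end stop, fully undone. It grows as the knob turns anticlockwise seen from above, needs about 0.2 N m and stays where it is left. It moves a brass jaw: tight, the jaw covers much of the bore 8 mm below its mouth and blocks the shaft; from about 1.05 on it is clear of the shaft.
- knob_grip (a point): Point on the vertical axis of the black wing knob, half-way up its wing, 24 mm above the dark plate (109 mm above the bench). The wing is 42 mm long, 13 mm thick and 26 mm high. This point's x axis lies along the length of the wing and turns with it; z is up.
- carrier_grip (a point): Centre of the carrier's black flat grip (40 mm long along x, 14 mm thick along y, 32 mm high), on the carrier's upright axis; z is up. The carrier is loose, about 0.34 kg. Tops of its eight black-capped vials (in a circle of 45 mm radius) are 29 mm below this point. Home: this point 78 mm above bore_mouth, +x of both pointing the same way. Red marks on grip and plates are on the +x side.
- carrier: The carrier; origin at the centre of the underside of its 120 mm lower plate, 78 mm below the grip's centre, same axes. From here a 22 mm shaft reaches 50 mm down, the last 8 mm tapering to a 14 mm flat end. A brass key on its +x side, 6 mm wide, reaching 15 mm from the axis, runs from 6 to 32 mm down; the last 18 mm of shaft has no key, so the key meets the mouth with the plate 32 mm above.
- stand: Blue plastic ring stand, fixed, 92 mm across (112 mm at its foot), 62 mm high, on which the carrier's lower plate rests with its shaft hanging free inside. Origin at the centre of its underside.
- tall_vial_a_mid (a point): Glass vial with white cap, 28 mm across, 95 mm high, loose; its centre. Leave it alone.
- tall_vial_b_mid (a point): The other glass vial with white cap, same size, loose; its centre. Leave it alone.
- small_vial_mid (a point): Small glass vial with black cap, 17 mm across, 45 mm high, loose; its centre. Leave it alone.
- amber_bottle_mid (a point): Amber bottle with black cap, 54 mm across, 85 mm high, loose; its centre. Leave it alone.
There are look-alikes about, which are no part of the job. Several things have the shape of the stand; the one meant has the colours described above. There is more than one size of the carrier; the one meant has the size given above.

How it is judged:
By the outcome, as a careful person would: the job done as asked, in the order asked, and still so for the second after the job is handed in, while the arm keeps its last pose, push and grip.
It also fails if it takes over 58 s, if anything falls off the work surface, if the arm or the gripper's body presses on something with over 40 N, if the wrist force passes 120 N, or if a joint passes its speed limit or range.

## Working session

There is one attempt and no reset: what is moved stays moved. The work goes in short steps, each a Python script; the robot and the scene stay as the last script left them, time stands still between calls to the robot, and variables do not carry over. Pictures are saved under pics/ and viewed, about 8 in all and at most 12, crops included, and the job is handed in when it is done.

```bash
ls; mkdir -p pics
python3 - <<'E'
from plant import r,hand,optics
import cv2,numpy as np
for n in ["side","top","wrist"]:
    s=optics.snapshot(n); cv2.imwrite(f"pics/{n}0.png",s["image"]); np.save(f"pics/{n}0.npy",s,allow_pickle=True)
    print(n,{k:v for k,v in s.items() if k!="image"})
print(r.current_clock(),r.current_orientation(),r.tip_extent)
a=cv2.imread("pics/side0.png");b=cv2.imread("pics/top0.png")
cv2.imwrite("pics/v1.png",cv2.resize(b,(800,600),interpolation=cv2.INTER_CUBIC))
cv2.imwrite("pics/v2.png",cv2.resize(a,(800,600),interpolation=cv2.INTER_CUBIC))
E
```

```text
pics
side {'vertical_fov': 52.27169385404484, 'cx': 252.14338072225488, 'cy': 195.3912519372848, 'world_to_cam': array([[ 9.34668062e-01, -3.55083814e-01, -1.76379794e-02,
        -5.57880091e+02],
       [ 2.46065878e-01,  6.10303351e-01,  7.52981675e-01,
        -2.51221089e+02],
       [-2.56607087e-01, -7.08128028e-01,  6.57805061e-01,
        -6.72924725e+02],
       [ 0.00000000e+00,  0.00000000e+00,  0.00000000e+00,
         1.00000000e+00]])}
top {'vertical_fov': 42.90969782911853, 'cx': 256.06064316633194, 'cy': 190.07050603326914, 'world_to_cam': array([[ 1.93532380e-02, -9.99791792e-01,  6.46720009e-03,
         8.49851126e+00],
       [ 9.86215295e-01,  2.01527983e-02,  1.64235369e-01,
        -5.86951527e+02],
       [-1.64331506e-01,  3.19956546e-03,  9.86399979e-01,
        -1.16171025e+03],
       [ 0.00000000e+00,  0.00000000e+00,  0.00000000e+00,
         1.00000000e+00]])}
wrist {'vertical_fov': 71.23279345190744, 'cx': 255.06287593680878, 'cy': 192.53382526716027, 'world_to_cam': array([[ 2.95507486e-01,  9.55336980e-01, -2.56526614e-03,
        -5.49079932e+02],
       [-9.04004562e-01,  2.78758811e-01, -3.24143915e-01,
         4.32225325e+01],
       [-3.08951579e-01,  9.81059660e-02,  9.46004303e-01,
        -3.82827309e+02],
       [ 0.00000000e+00,  0.00000000e+00,  0.00000000e+00,
         1.00000000e+00]])}
0.15 [ 1.48846061e-01  9.88860134e-01 -6.54320268e-04 -2.41255150e-04] 11.0
```

View pics/v1.png

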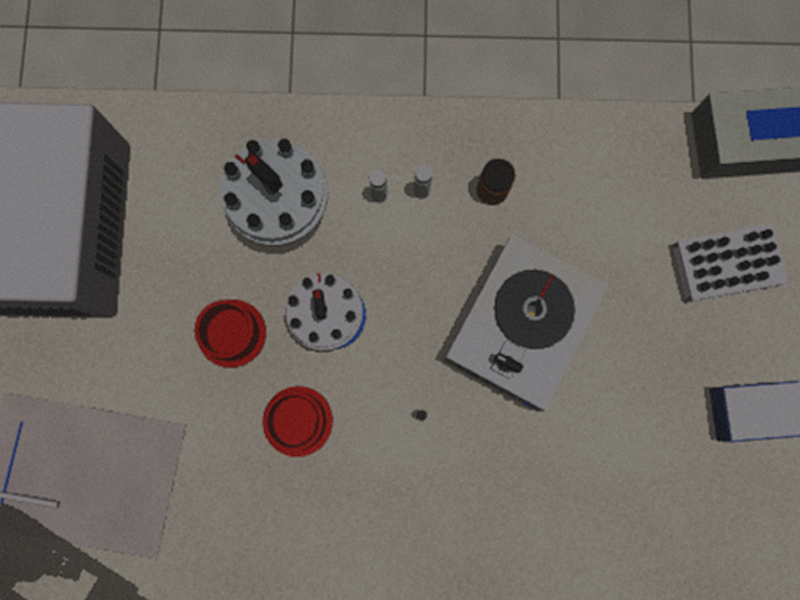

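View pics/v2.png

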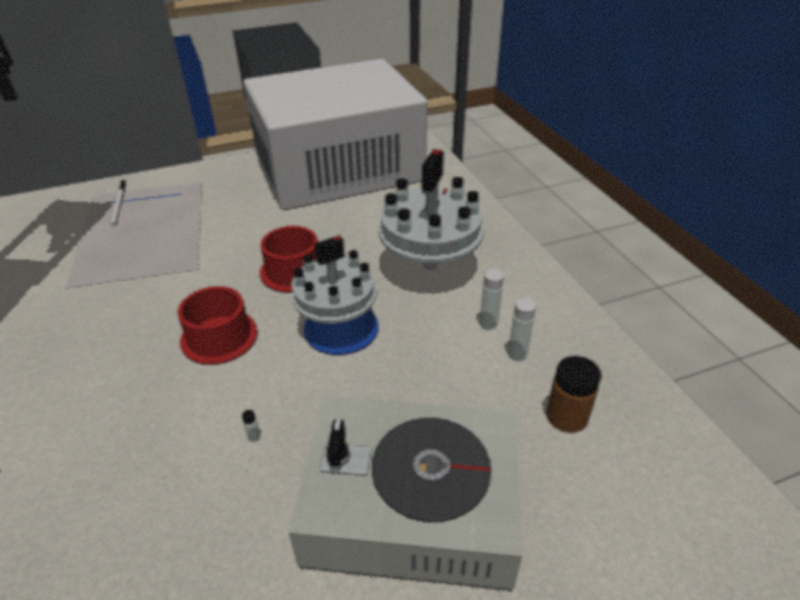

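The top view (800x600) shows the carrier on the blue stand at (322,308), the bore at (535,308) with its red line to +x at (550,280), and the knob at (508,362). The side view shows the same things: bore (432,465), knob (338,445), grip (330,250). Next I'll enlarge crops for measuring.

Run:
```python
import cv2,numpy as np
t=cv2.imread("pics/top0.png");s=cv2.imread("pics/side0.png")
def c(im,x,y,w,h,k):
    o=cv2.resize(im[y:y+h,x:x+w],None,fx=k,fy=k,interpolation=cv2.INTER_CUBIC)
    o=cv2.convertScaleAbs(o,alpha=1.5)
    for i in range(0,w,10): cv2.putText(o,str(x+i),(i*k,8),0,.3,(0,255,255),1);cv2.line(o,(i*k,10),(i*k,14),(0,255,255),1)
    for i in range(0,h,10): cv2.putText(o,str(y+i),(0,i*k+4),0,.3,(0,255,255),1);cv2.line(o,(20,i*k),(24,i*k),(0,255,255),1)
    return o
a=np.hstack([c(t,175,165,65,70,6),c(t,305,165,65,70,6)])
b=np.hstack([c(s,180,145,65,60,6)[:180*2-180+0] if 0 else c(s,180,145,65,60,6),c(s,200,262,65,60,6)])
cv2.imwrite("pics/c1.png",a);cv2.imwrite("pics/c2.png",np.hstack([c(s,180,145,65,75,6),c(s,200,255,65,75,6)]))
```

```text
(no output)
```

View pics/c1.png

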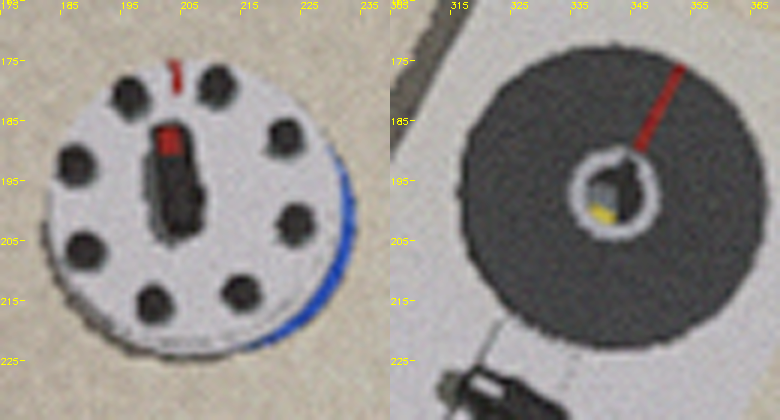

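View pics/c2.png

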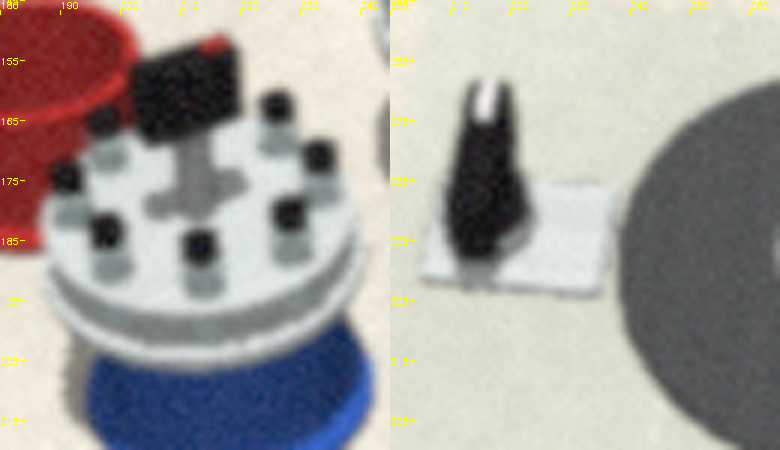

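The top crop gives plate centre (342.2,197.5), red line (346.3,190) to (352.7,176.2), and eight cap tops around the carrier axis. The side crop gives the caps plus the knob wing's top end at (215.8,271.7). I'll fit both poses using the two views together.

```bash
cat > h.py <<'E'
import numpy as np
from scipy.optimize import least_squares
from scipy.spatial.transform import Rotation as R
def proj(s,P):
    P=np.atleast_2d(P);W=s["world_to_cam"];c=P@W[:3,:3].T+W[:3,3]
    f=192/np.tan(np.radians(s["vertical_fov"]/2))
    return np.c_[s["cx"]+f*c[:,0]/-c[:,2], s["cy"]-f*c[:,1]/-c[:,2]]
def ray(s,uv,z):
    W=s["world_to_cam"];f=192/np.tan(np.radians(s["vertical_fov"]/2))
    d=W[:3,:3].T@np.array([(uv[0]-s["cx"])/f,-(uv[1]-s["cy"])/f,-1]);o=-W[:3,:3].T@W[:3,3]
    return o+d*(z-o[2])/d[2]
def down(yaw):  # tool z down, tool x at yaw in world
    return (R.from_euler('z',yaw)*R.from_euler('x',np.pi)).as_quat()
def pl(p,q): # local->world (x,y,yaw)
    q=np.atleast_2d(q);c,s=np.cos(p[2]),np.sin(p[2])
    return np.c_[p[0]+c*q[:,0]-s*q[:,1],p[1]+s*q[:,0]+c*q[:,1],q[:,2]]
E
python3 - <<'E'
from h import *
T=np.load("pics/top0.npy",allow_pickle=True).item();S=np.load("pics/side0.npy",allow_pickle=True).item()
ct=lambda a,x,y:np.array(a)/6.+[x,y]-.4
tb=np.array([[342.2,197.4],[346.1,189.7],[352.5,175.9]])
for uv in tb: print(ray(T,uv,85))
sb=np.array([[276.5,297.6],[313.6,300.2]])
for uv in sb: print('side',ray(S,uv,85))
B=np.array([[0,0,85],[18.5,0,85],[62,0,85.]])
f=lambda p,u=(1,1):np.r_[u[0]*(proj(T,pl(p,B))-tb).ravel(),u[1]*(proj(S,pl(p,B[[0,2]]))-sb).ravel()]
for u in [(1,1),(1,0),(0,1)]:
    o=least_squares(f,[500,-180,0],args=(u,));print('base',o.x,np.degrees(o.x[2]),np.round(o.fun,1))
    if u==(1,1): b=o.x
k=pl(b,[-97,0,109])[0];print('knob',k,proj(T,k)*1.5625,proj(S,k)*1.5625)
print('wing ends',[ray(T,np.array(u)*.64,122) for u in [(497,355),(522,367)]])
tc=ct([(130,97),(217,86),(286,137),(296,223),(242,294),(154,304),(86,251),(77,164)],175,165)
sc=ct([(277,105),(319,155),(290,213),(200,245),(106,231),(67,175),(104,120)],180,145)
import itertools
from scipy.spatial import cKDTree
a=np.radians(22.5+45*np.arange(8));V=np.c_[45*np.cos(a),45*np.sin(a),0*a+107]
def g(p,u=(1,1)):
    t=proj(T,pl(p,V));s=proj(S,pl(p,V))
    i=cKDTree(t).query(tc)[1];j=cKDTree(s).query(sc)[1]
    return np.r_[u[0]*(t[i]-tc).ravel(),u[1]*(s[j]-sc).ravel()]
x0=ray(T,tc.mean(0),107);m=ray(T,ct([(170,138)],175,165)[0],156);print(x0,'redmark',m)
y0=np.arctan2(m[1]-x0[1],m[0]-x0[0])
for u in [(1,1),(1,0),(0,1)]:
  o=least_squares(g,[x0[0],x0[1],y0],args=(u,));print('carrier',o.x,np.degrees(o.x[2]),np.degrees(y0),np.abs(o.fun).mean())
E
```

```text
[ 566.99017978 -186.59680868   85.        ]
[ 585.91233761 -196.16429218   85.        ]
[ 620.05036199 -212.01392954   85.        ]
side [ 567.7982794  -190.77900276   85.        ]
side [ 620.7501951  -216.82902184   85.        ]
base [ 5.66824461e+02 -1.88416957e+02 -4.56217008e-01] -26.139309084147374 [ 0.8  0.1  0.2  1.   1.5 -1.  -1.1 -1.   0.7 -0.9]
base [ 5.66787998e+02 -1.86708537e+02 -4.45268523e-01] -25.512007130738766 [ 0.   0.1 -0.6  1.   0.6 -1.1 -0.  -0.   0.  -0. ]
base [ 5.66430834e+02 -1.90138427e+02 -4.53822159e-01] -26.00209438180738 [ 0.   0.   0.   0.   0.  -0.  -0.9 -0.1  0.9 -0. ]
knob [ 479.74508433 -145.68310454  109.        ] [[510.63612366 363.55873211]] [[335.24108663 443.10705254]]
wing ends [array([ 490.87054903, -123.72643698,  122.        ]), array([ 473.97590607, -160.39605811,  122.        ])]
[557.9640873  138.53034275 107.        ] redmark [571.9555533 140.3747189 156.       ]
carrier [5.58238181e+02 1.37902548e+02 1.50753866e-01] 8.637560275688353 7.509518434341122 0.23274986528312905
carrier [5.58110870e+02 1.38527402e+02 1.50979123e-01] 8.650466565389584 7.509518434341122 0.055045508516756554
carrier [5.58171175e+02 1.36413747e+02 1.48979839e-01] 8.535916016367766 7.509518434341122 0.04845633018482261
```

Run:
```python
from plant import r,hand,optics
from h import *
import cv2
W=np.load("pics/wrist0.npy",allow_pickle=True).item()["world_to_cam"]
o=-W[:3,:3].T@W[:3,3];Rt=R.from_quat(r.current_orientation())
print('cam in tool',Rt.inv().apply(o-r.current_ee_pos()),'look',Rt.inv().apply(-W[2,:3]),'up',Rt.inv().apply(W[1,:3]))
for yaw in (65,-115,148,-32,9,-171,-26,154):
    p=[480,-146,104] if abs(yaw) in(65,115,148,32) else ([558,138,200] if yaw in(9,-171) else [567,-187,160])
    q=r.solve_ik(p,down(np.radians(yaw)));print(yaw,None if q is None else np.round(q,2))
```

```text
cam in tool [  82.48343794    0.34554953 -133.0641801 ] look [-0.32440897 -0.00151885  0.9459157 ] up [9.45916177e-01 7.32582156e-04 3.24410309e-01]
65 [-0.52  0.31  1.83 -0.    0.99 -0.08]
-115 [-0.52  0.31  1.83 -0.    0.99  3.06]
148 [-0.52  0.31  1.83  0.    0.99 -1.53]
-32 [-0.52  0.31  1.83 -0.    0.99  1.61]
9 [ 0.05  0.33  1.54 -0.    1.27  1.46]
-171 [ 0.05  0.33  1.54  0.    1.27 -1.68]
-26 [-0.51  0.41  1.53 -0.    1.2   1.52]
154 [-0.51  0.41  1.53  0.    1.2  -1.62]
```

Run:
```python
from plant import r,hand,optics
from h import *
import cv2
r.reach([505,-158,225],down(np.radians(65)))
s=optics.snapshot("wrist");np.save("pics/w1.npy",s,allow_pickle=True);cv2.imwrite("pics/w1.png",cv2.convertScaleAbs(cv2.resize(s["image"],(768,576),interpolation=cv2.INTER_CUBIC),alpha=1.4))
print(r.current_clock(),r.current_ee_pos(),proj(s,[[480,-146,109],[567,-187,85]])*1.5)
```

```text
2.9 [ 505.21291601 -157.17912137  225.03092861] [[338.88988727 287.3802949 ]
 [477.52332419 277.04534514]]
```

View pics/w1.png

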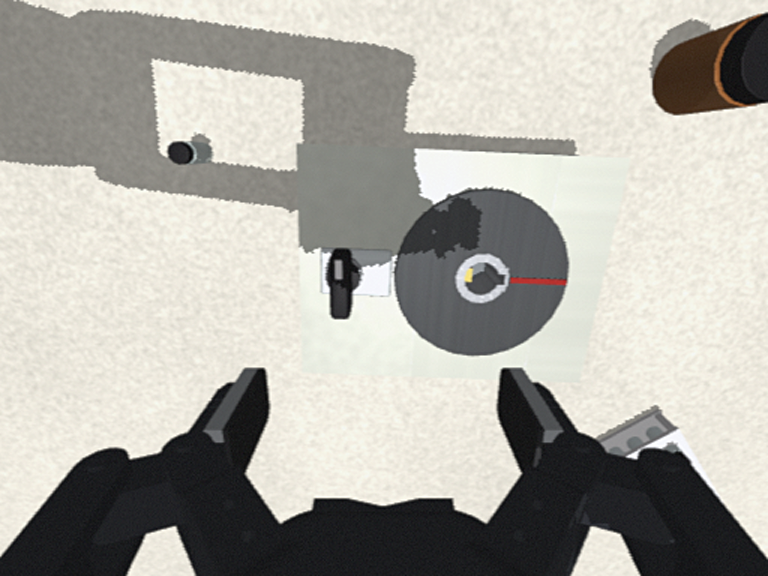

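The wrist view shows the bore at (482,278), red line end (567,282), and the wing running nearly vertically from (342,250) to (340,318), which matches the prediction.

Run:
```python
from h import *
s=np.load("pics/w1.npy",allow_pickle=True).item()
r3=lambda u,z:ray(s,np.array(u)/1.5,z)
a,b=r3((482,278),85),r3((567,282),85);d=b-a
print(a,b,np.linalg.norm(d),np.degrees(np.arctan2(d[1],d[0])))
pr=[ (510,280.5),(395,272),(568,272)]
for p in pr: print(r3(p,85), np.linalg.norm(r3(p,85)-a))
e=[r3((342,250),118),r3((340,318),122)];w=e[0]-e[1];print(e,np.linalg.norm(w),np.degrees(np.arctan2(w[1],w[0])),(e[0]+e[1])/2)
k=a-97*d/np.linalg.norm(d);print('knob from base',k,proj(s,[k[0],k[1],122])*1.5,proj(s,[k[0],k[1],96])*1.5)
```

```text
[ 569.6384397  -189.01678121   85.        ] [ 623.67068482 -217.54955709   85.        ] 61.103214411097525 -27.837163822358367
[ 587.09992419 -199.23159703   85.        ] 20.22982705078395
[ 515.34426594 -158.75591997   85.        ] 62.15767874883551
[ 626.45885469 -210.63336758   85.        ] 60.79339080793462
[array([ 494.87604786, -122.98595797,  118.        ]), array([ 474.47443275, -161.28188924,  122.        ])] 43.5752710893462 61.95417233133554 [ 484.6752403  -142.13392361  120.        ]
knob from base [ 483.8634469  -143.72163125   85.        ] [[340.66195693 288.42870781]] [[344.34612653 276.14414139]]
```

Run:
```python
from plant import r,hand,optics
from h import *
q=down(np.radians(63))
r.reach([482.5,-143.7,160],q)
print(r.movel([482.5,-143.7,104],feed=80,contact_N=10),r.current_ee_pos(),r.current_force())
hand.grip(0.0)
print(r.current_clock(),r.current_finger_gap(),r.current_ee_pos(),r.current_force(),r.current_torque(),r.current_q())
```

```text
False [ 482.99457941 -143.97725399  104.48678535] [ 0.11902093 -0.84099624 -0.41190031]
4.7833 0.22756808743808007 [ 481.66231764 -143.23954231  104.51161725] [-3.90336154  1.69627091  8.20535205] [ 0.28612339  0.70513552 -0.01244055] [-5.11229682e-01  3.15719565e-01  1.82957359e+00 -2.50038211e-04
  9.98012587e-01 -4.01362650e-02]
```

Run:
```python
from plant import r,hand,optics
from h import *
import cv2
p=[481.5,-143.2,104]
q=np.array(r.solve_ik(p,down(np.radians(63))))
for a in (0.3,0.6,0.9,1.2,1.4,1.5):
    j=q.copy();j[5]-=a;r.move_joints(j)
    print(a,np.round(r.current_q()[5]-q[5],3),np.round(r.current_force(),1),np.round(r.current_torque(),2),round(r.current_finger_gap(),3),round(r.current_clock(),2))
    if np.linalg.norm(r.current_force())>50: break
s=optics.snapshot("wrist");cv2.imwrite("pics/w2.png",cv2.convertScaleAbs(s["image"],alpha=1.4))
```

```text
0.3 -0.296 [-1.9  0.6  5.8] [0.17 0.4  0.02] 0.226 5.17
0.6 -0.596 [-3.1  0.6  5.8] [0.18 0.37 0.01] 0.228 5.57
0.9 -0.896 [-1.9 -0.6  7.2] [0.07 0.43 0.  ] 0.227 5.96
1.2 -1.196 [-3.4  1.   5.9] [0.15 0.38 0.05] 0.229 6.35
1.4 -1.396 [-1.6  1.2  6.9] [0.01 0.48 0.04] 0.23 6.66
1.5 -1.495 [-2.4  1.   6.4] [ 0.08  0.49 -0.46] 0.222 6.91
```

View pics/w2.png

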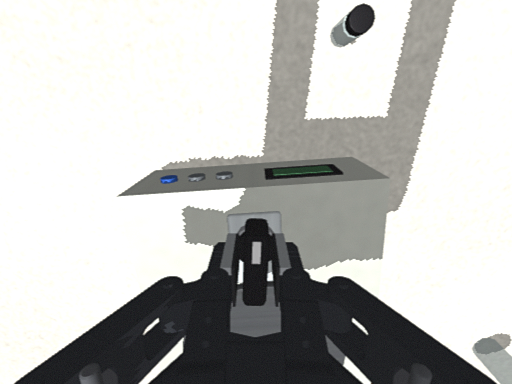

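Mz stepped from about 0 to -0.46 N m at 1.5 rad, so that is the end stop. I'll nudge it once more, release, then hover over the carrier.

Run:
```python
from plant import r,hand,optics
from h import *
import cv2
j=np.array(r.current_q());j[5]-=0.04;r.move_joints(j)
print(r.current_q()[5],r.current_torque())
hand.grip(0.7)
p=np.array(r.current_ee_pos());r.movel([p[0],p[1],200],feed=150)
r.reach([558,137.5,215],down(np.radians(8.6-180)))
s=optics.snapshot("wrist");np.save("pics/w3.npy",s,allow_pickle=True)
im=cv2.convertScaleAbs(s["image"],alpha=1.4);im=cv2.resize(im,None,fx=1.5,fy=1.5,interpolation=cv2.INTER_CUBIC)
a=np.radians(22.5+45*np.arange(8));V=pl((558.2,137.9,.151),np.c_[45*np.cos(a),45*np.sin(a),0*a+111])
G=pl((558.2,137.9,.151),[[20,7,156],[20,-7,156],[-20,-7,156],[-20,7,156]])
for u in proj(s,V)*1.5: cv2.circle(im,tuple(np.int32(u)),2,(0,0,255),-1)
for u in proj(s,G)*1.5: cv2.circle(im,tuple(np.int32(u)),2,(0,255,0),-1)
cv2.imwrite("pics/w3.png",im);print(r.current_clock())
s=optics.snapshot("top");cv2.imwrite("pics/top3.png",s["image"])
```

```text
-1.5712095852398376 [ 0.04711306  0.25503596 -0.88370867]
9.6333
```

View pics/w3.png

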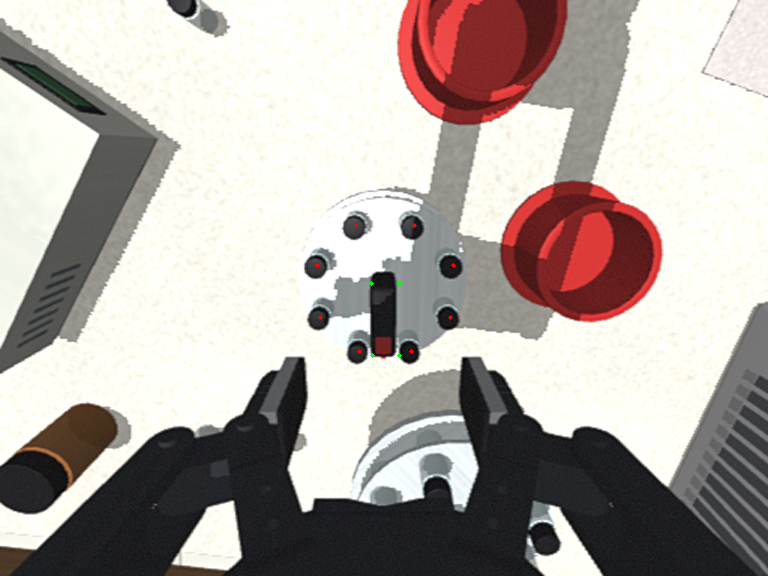

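The overlay fits, and the carrier lies about 1.3 mm to -y of the fit (y≈136.6). Now I'll grasp and lift.

Run:
```python
from plant import r,hand,optics
from h import *
import cv2
q=down(np.radians(8.6-180))
print(r.movel([558.2,136.6,134],feed=120,attitude=q,contact_N=8),r.current_ee_pos(),r.current_force())
f0=np.array(r.current_force());hand.grip(0.0)
print(r.current_finger_gap(),r.current_ee_pos(),r.current_force()-f0)
r.movel([558.2,136.6,150],feed=60)
print(r.current_force()-f0)
r.movel([558.2,136.6,255],feed=120)
r.dwell(.2);print(r.current_force()-f0,r.current_torque(),r.current_ee_pos(),r.current_clock())
r.reach([520,-20,255],down(np.radians(-10-180)))
r.reach([568.3,-188.7,232],down(np.radians(-27-180)))
print(r.current_ee_pos(),r.current_clock())
a=optics.snapshot("side")["image"];t=optics.snapshot("top");np.save("pics/t4.npy",t,allow_pickle=True)
cv2.imwrite("pics/v4.png",np.hstack([cv2.resize(a[130:384,150:400],(400,406),interpolation=cv2.INTER_CUBIC),cv2.resize(t["image"][130:280,265:415],(400,406),interpolation=cv2.INTER_CUBIC)]))
```

```text
False [558.82173026 136.44256708 134.70472036] [-0.65962579  0.29936721  0.56992035]
0.15607070500920991 [558.67956853 136.48634316 134.67638096] [ 0.45606258 -1.15457872  2.75064627]
[ 0.60287823  0.53809356 -3.34673639]
[ 0.47662025 -0.15447937 -4.08172758] [ 0.0237484   0.02349128 -0.02095305] [557.82883087 136.57187045 254.08395167] 12.625
[ 568.6124259  -187.93091286  231.34079607] 14.05
```

View pics/v4.png

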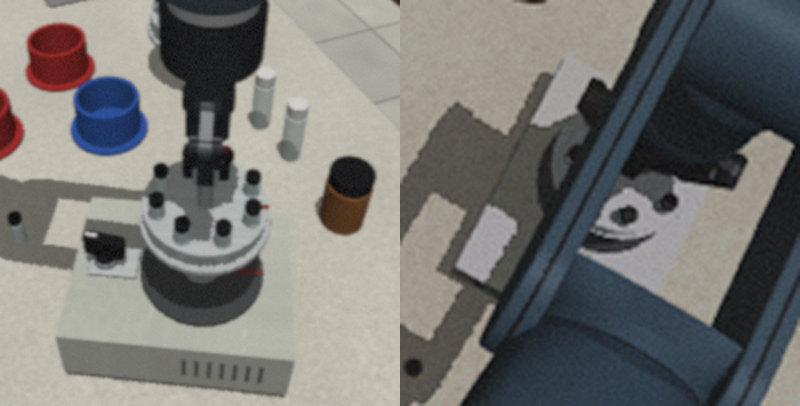

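It shows the carrier held upright above the socket, with the knob turned and the other objects where they were. I'll insert in guarded steps, watching lateral force.

Run:
```python
from plant import r,hand,optics
from h import *
P=np.array([568.3,-188.7,212.]);q=down(np.radians(-27-180))
r.movel(P,feed=60,attitude=q);r.dwell(.1);f0=np.array(r.current_force());t0=np.array(r.current_torque());print('free',f0,t0,r.current_ee_pos())
for z in (204,199,194.5):
    P[2]=z;c=r.movel(P,feed=25,contact_N=10)
    print(z,c,np.round(r.current_ee_pos(),1),np.round(r.current_force()-f0,1),np.round(r.current_torque()-t0,2))
    if c: break
np.save("pics/f0.npy",np.r_[f0,t0]);print(r.current_clock())
```

```text
free [-0.37352526  0.85281748 -3.14873337] [ 0.03912977 -0.00678674  0.02367994] [ 568.42614698 -188.7773834   212.19954063]
204 False [ 568.2 -188.7  203.8] [-0.3 -1.   0.9] [-0.    0.03 -0.03]
199 False [ 568.2 -188.6  198.7] [ 0.  -1.6  0.1] [-0.01 -0.01  0.01]
194.5 False [ 568.2 -188.7  194.2] [ 0.2 -0.3  1. ] [-0.07  0.   -0.05]
15.8833
```

Run:
```python
from plant import r,hand,optics
from h import *
F=np.load("pics/f0.npy");P=np.array([568.3,-188.7,0]);yaw=-27
def st(l):print(l,np.round(r.current_ee_pos(),1),np.round(r.current_force()-F[:3],1),np.round(r.current_torque()-F[3:],2),round(r.current_clock(),2))
for z in (190.5,187,183):
    P[2]=z;c=r.movel(P,feed=20,attitude=down(np.radians(yaw-180)),contact_N=8);st((z,c))
    if c: break
```

```text
(190.5, False) [ 568.3 -188.7  190.3] [ 0.5 -1.   0.6] [-0.01 -0.03 -0.  ] 16.23
(187, False) [ 568.3 -188.7  186.8] [ 0.5 -1.4 -0.2] [-0.03 -0.03  0.03] 16.56
(183, False) [ 568.3 -188.7  182.8] [ 0.  -1.2 -0.3] [-0.02  0.02 -0.  ] 16.91
```

The key went in 7 mm with no force. I'll keep pushing to home and look for the force step.

Run:
```python
from plant import r,hand,optics
from h import *
F=np.load("pics/f0.npy");P=np.array([568.3,-188.7,0])
def st(l):
    f=r.current_force()-F[:3];print(l,np.round(r.current_ee_pos(),2),np.round(f,1),np.round(r.current_torque()-F[3:],2),round(r.current_clock(),2),round(r.current_finger_gap(),3));return f
for z in (178.5,174,168,162,159.5,158.5,158,157.5,157,156.5,156,155.5,155,154.5,154):
    P[2]=z;c=r.movel(P,feed=20,contact_N=15);f=st((z,c))
    if c or f[2]>28 or np.hypot(*f[:2])>15: break
```

```text
(178.5, False) [ 568.26 -188.74  178.28] [ 0.6 -0.3 -0.5] [ 0.02  0.03 -0.02] 17.28 0.159
(174, False) [ 568.52 -188.76  174.47] [-0.5 -0.2  5.3] [ 0.15  0.24 -0.07] 17.66 0.156
(168, False) [ 568.49 -188.77  168.24] [-0.2  0.5  7.8] [ 0.16  0.18 -0.02] 18.11 0.151
(162, False) [ 568.52 -188.77  162.41] [-0.7  0.8  7.8] [ 0.16  0.26 -0.08] 18.56 0.157
(159.5, False) [ 568.54 -188.81  160.12] [-1.   0.8  9.4] [ 0.24  0.33 -0.03] 18.83 0.156
(158.5, False) [ 568.59 -188.77  159.36] [-1.8 -0.  11.2] [ 0.34  0.51 -0.07] 19.08 0.156
(158, False) [ 568.59 -188.81  159.01] [-1.4  0.7 11.7] [0.35 0.56 0.02] 19.33 0.157
(157.5, False) [ 568.6  -188.79  158.63] [-2.3 -0.2 12.8] [ 0.37  0.55 -0.04] 19.58 0.15
(157, False) [ 568.63 -188.8   158.17] [-1.1  1.3 12.7] [ 0.36  0.53 -0.01] 19.83 0.153
(156.5, False) [ 568.62 -188.8   157.83] [-1.8  0.3 13.1] [ 0.36  0.61 -0.03] 20.08 0.156
(156, False) [ 568.61 -188.8   157.8 ] [-2.6  1.1 16.7] [ 0.48  0.76 -0.05] 20.33 0.155
(155.5, False) [ 568.61 -188.81  157.8 ] [-4.9  1.8 18.8] [ 0.56  0.97 -0.06] 20.58 0.153
(155, False) [ 568.59 -188.79  157.77] [-4.9  3.2 22.1] [ 0.58  1.08 -0.03] 20.83 0.153
(154.5, False) [ 568.61 -188.79  157.77] [-5.8  1.7 24.2] [ 0.65  1.29 -0.08] 21.08 0.152
(154, False) [ 568.57 -188.77  157.72] [-8.2  2.7 26.6] [0.78 1.41 0.01] 21.33 0.151
```

There's a hard stop at TCP z=157.8 (predicted home 157.7) with 26 N. I'll check tilt, and flushness and knob position in the side view.

Run:
```python
from plant import r,hand,optics
from h import *
import cv2
print(R.from_quat(r.current_orientation()).as_matrix()[:,2],r.current_force(),r.current_ee_pos())
s=optics.snapshot("side");im=s["image"][200:384,180:350];w=optics.snapshot("wrist")["image"]
cv2.imwrite("pics/v5.png",np.hstack([cv2.resize(im,(510,552),interpolation=cv2.INTER_CUBIC),cv2.resize(w[:,150:362],(290,552))]))
```

```text
[ 0.00238594 -0.00153418 -0.99999598] [-8.57728305  3.50523588 23.4884963 ] [ 568.56827754 -188.77423514  157.71711741]
```

View pics/v5.png

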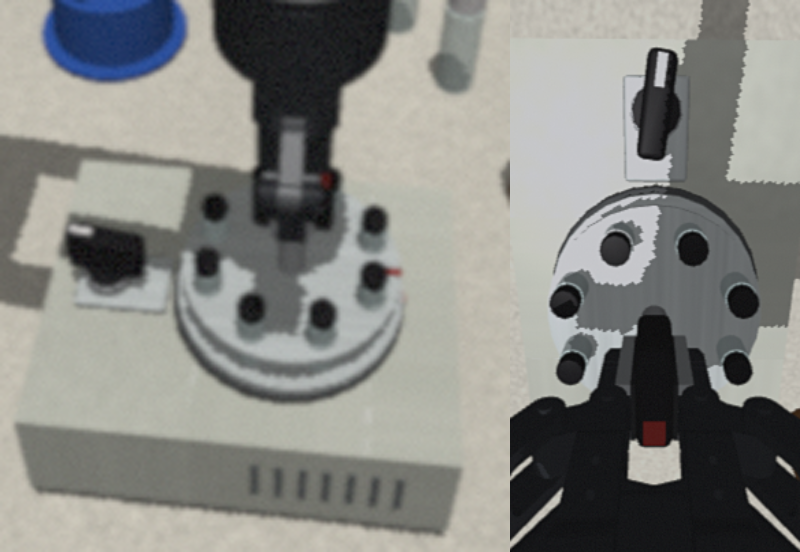

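Run:
```python
from plant import r
r.dwell(1.0);print(r.current_ee_pos(),r.current_force(),r.current_finger_gap(),r.current_clock())
r.sign_off()
```

```text
[ 568.5966214  -188.76443569  157.74521984] [-7.50177616  3.41827338 23.21327556] 0.1532318450621417 22.4333
the job is handed in; nothing more can be done
```

The carrier is in the socket and pressed home, with the clamp undone. I handed the job in at 22.4 s with the arm still gripping and pressing.

- **Clamp:** I turned the knob anticlockwise until it hit the end stop; the resisting moment jumped from about 0 to 0.9 N m. A later wrist picture shows the wing still turned about 83° from where it started.
- **Carrier:** I lifted it upright by the grip and lowered it into the bore. The key slid into the keyway at the measured angle with no contact force, so I didn't need to search for it.
- **Home:** The spring was felt from about 5 N up to 13 N. The carrier then stopped hard at tool height 157.8 mm (157.7 predicted), and the lower plate looks flush in the side view.
- **Last checks:** After a 1 s hold, the push was steady at about 26 N compared with before insertion, tool tilt was 0.16°, and the grip hadn't changed. The two white-capped vials, the small vial and the bottle looked unmoved just before insertion; I didn't check all of them again afterwards.
- **What disagreed:**
    - The cameras differed by 2–3 mm on positions.
    - A sideways force of about 8 N and a moment of about 1.5 N m built up under the final press. I left these alone because the plate looked flush.

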